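# Unload the guarded test jig

## Task

The module in the bench test jig is finished, so bring it out. First lift the drop guard by the knob of its slotted bar and hook the bar's slot over the fixed cross-pin so that the guard stays up by itself with your hand off it (never let it drop); then swing the hold-down arm fully aside, and push the module out along its bed, under the guard, until it is against the end stop. Leave the guard hooked up and the arm aside, and do not disturb the other things on the bench.

Things in the scene. Friction and masses are not known exactly. Their poses are not given: they have to be found in the camera images.
- jig: Test jig fixed to the bench: dark base plate 200 x 380 mm (y -245 to +135), aluminium bed 15 mm above the table, 106 mm wide between rails 30 mm high. Origin on the table under the guard's middle; +y = the way the module comes out along the bed, +x across, z up. Two posts 242 mm high at x = +-75, y = 0. A switch box 60 mm high at x 103 to 153, y 28 to 113.
- guard (a joint): Height (m) by which the drop guard is raised: 0 shut, limit 0.110, about 0.075 when hooked. It falls if let go unhooked. Weighs about 0.52 kg with its bar.
- guard_edge (a point): Middle of the drop guard's lower edge, 18 mm above the table when shut. The guard is a clear panel in a steel frame, 128 mm wide (jig x), 90 mm high, 8 mm thick, in the jig's plane y = 0; shut, it bars the module's way.
- bar (a joint): Lean (rad) of the slotted bar, hinged to the guard 82 mm above the guard's lower edge on an axis along the jig's x. 0 upright, positive leans to the jig's +y (towards the cross-pin), limits -0.12 and 0.60. It rests at -0.12 by its weight, reads about 0.38 to 0.40 when hooked, and turns easily.
- knob (a point): Centre of the black knob on top of the slotted bar, 110 mm from the bar's hinge: a cylinder 26 mm in diameter and 26 mm long, axis (and flat ends) along the jig's x. The bar below it is 10 mm thick. Pinch it by its flat ends from above; it can turn between the fingers as the bar swings.
- slot_seat (a point): Where the cross-pin's centre lies in the bar's slot when hooked: 60 mm from the hinge, 4 mm to the bar's +y side. The slot opens at the bar's +y edge (18 mm from its centre line), mouth 26 mm high; a rounded lip hangs 4 mm down at the outer end of its top edge. So the pin enters with this seat 6 to 18 mm above the pin's centre; lowering then seats it behind the lip.
- cross_pin (a point): Middle of the fixed steel cross-pin, 10 mm in diameter, along the jig's x between the posts, 27 mm to the +y side of the guard's plane, 229 mm above the table. Same axes as the jig.
- clamp (a joint): Swing (rad) of the hold-down arm about its upright axis: at 0 to 0.1 it lies across the module in front of the terminal block and blocks it; 1.5 is the limit, fully aside, pointing along the jig's +y beside the bed. It stays where it is left (about 1.5 N at the grip moves it).
- clamp_grip (a point): Point 119 mm above the table on the upright black grip at the hold-down arm's free end, 85 mm from its pivot: a rod 14 mm in diameter, 84 to 139 mm above the table. The flat arm is 16 mm wide, 74 to 86 mm above the table. Opening, the grip runs in an arc from over the bed's middle to the jig's +y and +x (clockwise from above).
- clamp_pivot (a point): The hold-down arm's upright axis, on a post beside the bed at the jig's x = +85, y = -155 mm; this point is 80 mm above the table. Same axes as the jig.
- module (a point): Centre of the module: ribbed aluminium case 100 mm wide (jig x), 180 long (jig y), 55 high, 0.4 to 0.8 kg, on the bed (centre 42.5 mm up) behind the shut guard. A grey terminal block, 60 x 14 mm, 16 high, stands across its top 77 mm behind (-y) the centre. Its rear end is free to be pushed; sliding takes 2 to 8 N. Same axes as the jig.
- module_body: The module itself (see module); origin under its centre, on the bed.
- stop_face (a point): Middle of the end stop's face at the outlet end of the bed, 100 mm to the +y side of the guard, 40 mm above the table; the stop stands 44 mm high. With the module's front end against it the module's centre is 90 mm before it.
- reel: Bystander: empty blue wire reel, 66 mm in diameter, 60 mm high, standing to one side of the jig; origin under its centre.
- jar: Bystander: clear jar 60 mm in diameter, 75 mm high, to the other side of the jig; origin under its centre.
- driver: Bystander: screwdriver about 180 mm long, lying on the bench to the robot's right.
Mind the look-alikes: they are no part of the job. Of the things like the module_body, leave any that is brown, red or turquoise; of the rest the smaller one is meant.

How it is judged:
By the outcome, as a careful person would: the job done as asked, in the order asked, and still so for the second after the job is handed in, with the robot touching nothing.
It also fails if it takes over 50 s, if anything falls off the work surface, if the arm or the gripper's body presses on something with over 40 N, if the wrist force passes 120 N, or if a joint passes its speed limit or range.

## Robot

A 7-joint arm with a two-finger parallel gripper is mounted at the origin on the work surface. World frame = base frame: x ahead of the robot, y to its left, z up, the work surface at z = 0. Lengths are in m, angles in rad, forces in N, time in s.
With the tool pointing down it reaches from about 0.425 to 0.975 m from the base axis. Payload 16.7 kg.
Tool frame: the origin (TCP) lies midway between the tips of the shut fingers; the grasp point (between the pads) lies 19 mm behind it; z points along the fingers, x is the direction in which the jaws open and shut, and the axes are right-handed (so a half turn about z gives the same grasp; the last joint's range is limited). The gripper opens to 85 mm and grips with 20 to 120 N. Pads are 22 mm wide; open, the fingers measure 114 mm over their backs; the gripper's body (76 mm by 85 mm) begins 54 mm behind the grasp point. The pads swing forward as they close: fully open they stand 13 mm farther back than shut.
Start: joints at [-1.411, 0.426, 0.074, 1.606, -0.034, 1.111, -0.067], TCP at [0.206, 0.643, 0.231] pointing down, gripper open.
Joint ranges: [-2.85, 2.85], [-0.5, 2.14], [-1.23, 1.37], [0.21, 2.46], [-1.02, 4.16], [0.16, 2.05], [-2.73, 2.73]. Speed limits (rad/s): [1.89, 1.89, 2.39, 2.39, 3.01, 3.01, 3.01].

## Interface

Orientations are given as a unit quaternion [x, y, z, w].
In Python, from bench import manip gives the robot as it stands.
- The arm moves only by the tool arm_command, never from a script. Its arguments are lists of equal length, an entry for each row: "dp": the shift along the tool's x, y, z in cm, a list of three; "angular": the turn, a rotation vector about the tool's x, y, z in rad, a list of three; "hand": the finger opening in cm, from 0 to 8.54. A call has 1 to 5 rows; each row shifts and turns the commanded pose from where the row before left it, along the tool's axes as they then stand; what a row does not reach is not made up. A row lasts 1/8 s, in which the tool goes at most 62.5 mm and 10.7 degrees, less where a joint would pass 70% of its speed; a pose out of reach is approached as far as the arm can. A call with a gripper value outside its range is refused whole. The fingers move at their own pace and stop on an object; "newtons" is the grip in N (left out, the last holds). Time passes only in rows, so rows that do not move let the fingers close. It gives the time, the measured TCP pose, the force and the opening at its end, in the units of the state.
- manip.state(): the state, without advancing time (a new reading comes with each control period).
- manip.read_camera(name): name is "side" or "top"; returns the picture (400x640x3 uint8, red, green, blue); there is no depth.
- manip.get_calibration(name): a dict with "fx", "fy", "cx", "cy" (pixels), "rvec" (rotation vector, rad) and "tvec" (3), from world to camera coordinates, as OpenCV has them. Camera axes: x right, y down, z forward; pixel columns grow to the right and rows downward; lengths in m; the calibration is good to about 2 mm. A picture is of the moment at which its call begins. get_calibration takes no time and is no camera call.
- manip.sign_off(): hands the job in, once; it reports no verdict.
The state is a dict: "clock": time; "qpos": joint angles; "joint_vel": joint speeds; "effort": joint torques, N m; "tcp_pos": TCP position; "ee_rot": TCP orientation; "contact_force": force on the tool from outside, world axes, zero at the start; "ft_torque": the same for the moment, N m; "grip_width": opening from 0.0 (shut) to 1.0 (fully open).
Only numpy, scipy, OpenCV 4.12 (cv2) and the standard library are available. Lean on these libraries where they do the work, as an engineer would, in place of code of your own. Each camera call takes 0.05 s, during which the arm holds its last target. There are 200 camera calls.

## Working session

There is one attempt and no reset: what is moved stays moved. The work goes in short steps, Python scripts to look and compute and a tool call to move; the robot and the scene stay as the last step left them, time stands still between calls to the robot, and variables do not carry over. Pictures are saved under pics/ and viewed, about 8 in all and at most 12, crops included, and the job is handed in when it is done.

Besides the shell and the picture viewer there is one more tool, called after ">>>" as name(argument=value, ...) on one line, values as JSON. arm_command: Moves the arm, as the interface text tells. Its arguments: {"type":"object","properties":{"dp":{"type":"array"},"angular":{"type":"array"},"hand":{"type":"array"},"newtons":{"type":"number"}},"required":["dp","angular","hand"]}

```bash
mkdir -p pics; ls; python3 - <<'E'
from bench import manip
import cv2
for n in("side","top"):
    im=manip.read_camera(n); cv2.imwrite(f"pics/{n}0.png",im[:,:,::-1]); print(n,manip.get_calibration(n))
print(manip.state())
E
```

```text
pics
side {'fx': 431.26392881118966, 'fy': 431.26392881118966, 'cx': 319.0914942949797, 'cy': 197.74099592809443, 'rvec': array([ 2.02008154, -0.78759698,  0.41266807]), 'tvec': array([-0.43042973,  0.29916591,  1.09318265])}
top {'fx': 492.876584747245, 'fy': 492.876584747245, 'cx': 316.85759753252705, 'cy': 196.50004416409493, 'rvec': array([ 2.16449689, -2.04162621,  0.22589798]), 'tvec': array([-0.04572714,  0.5591956 ,  1.57913779])}
{'clock': 0.1, 'qpos': array([-1.41049798,  0.42668527,  0.07383269,  1.60651042, -0.03408577,
        1.11078531, -0.06710561]), 'joint_vel': array([ 0.00082635, -0.00211578,  0.00065838,  0.00028977,  0.00199126,
       -0.00299652, -0.00030768]), 'effort': array([ 9.22882289e-03, -9.51541972e+01,  3.77176479e+00, -4.64406538e+01,
        1.96446682e-02,  6.63674989e-03, -2.64594166e-05]), 'tcp_pos': array([0.20569388, 0.64253148, 0.23068384]), 'ee_rot': array([ 8.07736667e-01,  5.89543178e-01, -4.30059649e-04,  3.66258315e-04]), 'contact_force': array([ 0.14214369, -0.12444649,  0.23783117]), 'ft_torque': array([ 0.04279521,  0.03881096, -0.04948003]), 'grip_width': 1.0032005577044607}
```

View pics/side0.png

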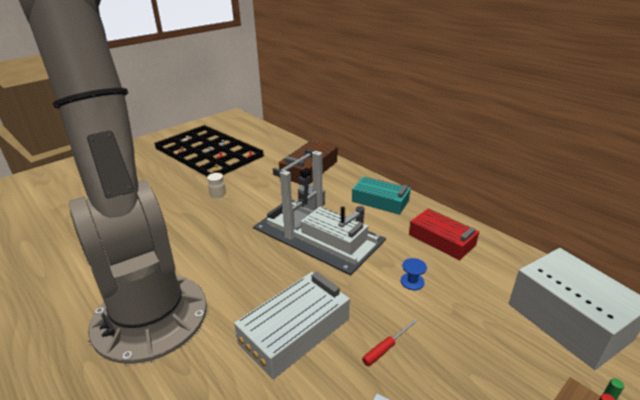

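View pics/top0.png

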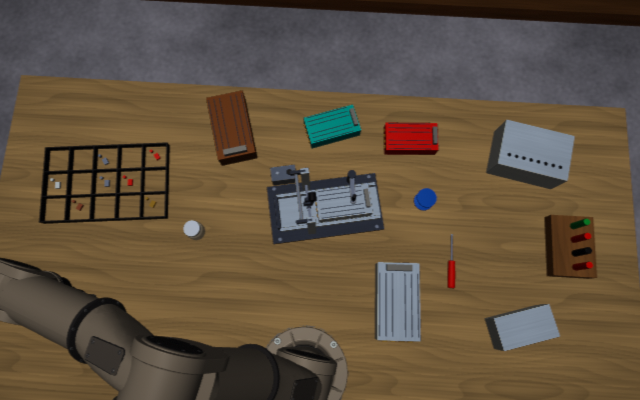

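The side view shows the jig at about (320,215). The top view has its base plate at about (268–383, 174–243), with the outlet to the left (jig +y ≈ world +y), the switch box at (285,173) and the clamp at (352,185). Next I'll measure the plate corners and zoom in.

```bash
cat > h.py <<'E'
from bench import manip
import cv2, numpy as np
def cal(n):
    c=manip.get_calibration(n); K=np.array([[c['fx'],0,c['cx']],[0,c['fy'],c['cy']],[0,0,1]])
    return K,np.array(c['rvec']),np.array(c['tvec'])
def ray(n,p):
    K,r,t=cal(n);R=cv2.Rodrigues(r)[0]
    return -R.T@t, R.T@np.linalg.inv(K)@np.array([p[0],p[1],1.])
def onz(n,p,z):
    o,d=ray(n,p); return o+d*(z-o[2])/d[2]
def proj(n,P):
    K,r,t=cal(n); return cv2.projectPoints(np.array(P,float).reshape(-1,1,3),r,t,K,None)[0][:,0]
def tri(p,q):
    (o,d),(a,b)=ray("side",p),ray("top",q)
    s=np.linalg.lstsq(np.c_[d,-b],a-o,rcond=None)[0]; u,v=o+s[0]*d,a+s[1]*b
    return (u+v)/2,np.linalg.norm(u-v)
E
python3 - <<'E'
from h import *
im=cv2.imread("pics/top0.png")
h=cv2.cvtColor(im,cv2.COLOR_BGR2HSV)
m=((h[...,1]<90)).astype(np.uint8); roi=np.zeros_like(m); roi[160:255,255:395]=1; m&=roi
cs=max(cv2.findContours(m,0,2)[0],key=cv2.contourArea)
ap=cv2.approxPolyDP(cs,3,True)[:,0]; print(ap.tolist())
for c in [(268,187),(377,174),(383,230),(275,243)]: print(c,onz("top",c,0.008))
a=cv2.resize(im[155:255,260:400],None,fx=5.5,fy=5.5,interpolation=cv2.INTER_CUBIC); cv2.imwrite("pics/c1.png",a)
s=cv2.imread("pics/side0.png")[140:275,245:395]
cv2.imwrite("pics/c2.png",cv2.resize(s,None,fx=4.4,fy=4.4,interpolation=cv2.INTER_CUBIC))
E
```

```text
[[270, 168], [271, 180], [277, 185], [267, 187], [273, 243], [383, 228], [374, 173], [356, 175], [350, 170], [347, 177], [309, 181], [307, 167], [296, 170], [293, 164]]
(268, 187) [0.59641881 0.15798778 0.008     ]
(377, 174) [ 0.66495983 -0.21641138  0.008     ]
(383, 230) [ 0.46977832 -0.24295472  0.008     ]
(275, 243) [0.40432241 0.11900223 0.008     ]
```

View pics/c1.png

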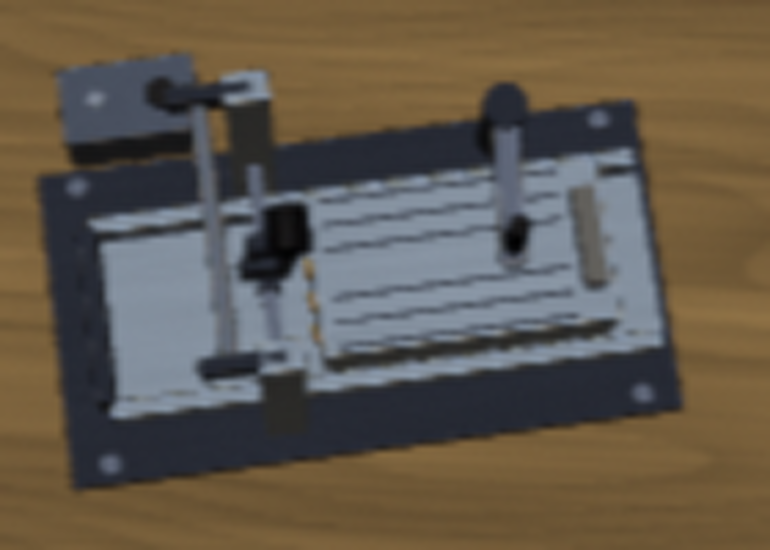

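View pics/c2.png

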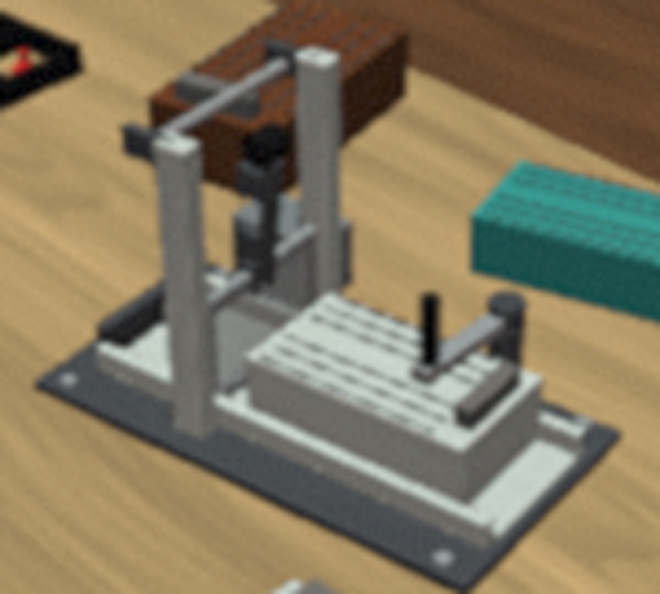

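The zooms show the following (crop pixels):
- **Top crop:** plate corners at (40,178), (633,102), (681,408), (76,488); knob at (290,228); cross-pin from (200,105) to (225,355); clamp grip at (515,235); terminal block at (588,235).
- **Side crop:** knob at (265,143); grip at (430,330); terminal block at (488,393).

Next I fit the jig pose and check it against these points.

```bash
cat >> h.py <<'E'
import os,json
def J():
    return json.load(open("jig.json"))
def j2w(p):
    j=J();c,s=np.cos(j[2]),np.sin(j[2]); x,y=p[0],p[1]
    return np.array([j[0]+c*x-s*y,j[1]+s*x+c*y,p[2]])
def w2j(p):
    j=J();c,s=np.cos(j[2]),np.sin(j[2]); x,y=p[0]-j[0],p[1]-j[1]
    return np.array([c*x+s*y,-s*x+c*y,p[2]])
E
python3 - <<'E'
from h import *
tc=lambda x,y:(260+x/5.5-.4,155+y/5.5-.4); sc=lambda x,y:(245+x/4.4-.4,140+y/4.4-.4)
A=np.array([(.1,.135),(.1,-.245),(-.1,-.245),(-.1,.135)])
B=np.array([onz("top",tc(*c),0.006)[:2] for c in [(40,178),(633,102),(681,408),(76,488)]])
a=A-A.mean(0);b=B-B.mean(0)
th=np.arctan2((a[:,0]*b[:,1]-a[:,1]*b[:,0]).sum(),(a*b).sum())
R=np.array([[np.cos(th),-np.sin(th)],[np.sin(th),np.cos(th)]])
t=B.mean(0)-R@A.mean(0)
json.dump([*t,th],open("jig.json","w")); print("jig",t,th,"resid mm",((R@A.T).T+t-B)*1e3)
for nm,p,q in [("knob",(265,143),(290,228)),("griptop",(430,297),(517,222)),("pinR far",(285,62),(200,105)),("pin near",(170,133),(227,350)),("term mid",(488,393),(588,235))]:
    P,e=tri(sc(*p),tc(*q)); print(nm,P,"jig mm",w2j(P)*1e3,"gap",e)
for nm,P in [("knob",(0,-.013,.209)),("pin+",(.06,.027,.229)),("pin-",(-.06,.027,.229)),("post+",(.075,0,.242)),("post-",(-.075,0,.242)),("griptop c0",(0,-.155,.139))]:
    w=j2w(P); t_=proj("top",w)[0];s_=proj("side",w)[0]
    print(nm,"topcrop",(t_-(260,155)+.4)*5.5,"sidecrop",(s_-(245,140)+.4)*4.4)
for q in [(568,187),(605,283)]: print("block z.086",w2j(onz("top",tc(*q),.086))*1e3)
for q in [(310,185),(320,372),(635,325)]: print("mod top z.07",w2j(onz("top",tc(*q),.07))*1e3)
for q in [(250,355),(465,445),(540,378),(335,297)]: print("mod side z.07",w2j(onz("side",sc(*q),.07))*1e3)
E
```

```text
jig [0.52522305 0.01239156] 0.18987185668874937 resid mm [[ 1.15537487  1.72192221]
 [ 1.54440147 -0.82001771]
 [-1.0941773  -2.57160467]
 [-1.60559904  1.66970017]]
knob [ 0.52752053 -0.00085668  0.21353045] jig mm [ -0.2441921  -13.44376119 213.53044621] gap 0.0005124862150232758
griptop [ 0.55580408 -0.13006149  0.13895484] jig mm [   3.1458445  -145.66459839  138.95483939] gap 0.0007095349649160956
pinR far [0.5899652  0.05129676 0.23299652] jig mm [ 70.92133122  25.98703243 232.99652011] gap 0.00177441825330755
pin near [0.45990048 0.02471513 0.23514114] jig mm [-61.8227559   24.43062327 235.14114294] gap 0.013012584139229726
term mid [ 0.56391255 -0.17677995  0.08151091] jig mm [   2.29127451 -193.07378293   81.51091085] gap 0.0016709836404589908
knob topcrop [288.92197049 229.84172056] sidecrop [265.29699929 148.47373371]
pin+ topcrop [201.87896956 125.00335871] sidecrop [273.13872899  72.82245769]
pin- topcrop [229.21387228 339.4058375 ] sidecrop [159.68409196 141.02119607]
post+ topcrop [246.89694015  86.12743109] sidecrop [316.56967481  58.28710812]
post- topcrop [282.42986972 356.06992615] sidecrop [174.73257345 144.50236175]
griptop c0 topcrop [534.22431636 224.71651133] sidecrop [438.55571692 303.89601865]
block z.086 [  31.41765199 -184.47828207   86.        ]
block z.086 [ -29.35981464 -197.38650959   86.        ]
mod top z.07 [ 56.6320467 -32.1581314  70.       ]
mod top z.07 [-57.56751766 -23.08284426  70.        ]
mod top z.07 [ -54.03157263 -213.39348699   70.        ]
mod side z.07 [-43.281866   -28.27995346  70.        ]
mod side z.07 [ -39.58627027 -203.90787467   70.        ]
mod side z.07 [  51.11871852 -204.73962995   70.        ]
mod side z.07 [ 48.87333624 -32.87243932  70.        ]
```

Everything agrees within a few mm. Jig origin is (0.525, 0.012), yaw 0.19. The clamp is at about 0.1 rad and the module centre at jig y ≈ -115 mm. I'll write a row planner and move.

```bash
cat > plan.py <<'E'
# usage: plan.py n x y z [jig frame m] : rows from the measured pose to target with jaw along jig x
import sys
from h import *
from scipy.spatial.transform import Rotation as Ro
n=int(sys.argv[1]); P=j2w([float(v) for v in sys.argv[2:5]])
s=manip.state(); p=np.array(s['tcp_pos']); R=Ro.from_quat(s['ee_rot'])
T=Ro.from_matrix(np.c_[[np.cos(J()[2]),np.sin(J()[2]),0],[np.sin(J()[2]),-np.cos(J()[2]),0],[0,0,-1]])
rv=(R.inv()*T).as_rotvec()
print("from",p.round(4),"jig mm",(w2j(p)*1e3).round(1),"to",P.round(4),"clock",s['clock'],"rotvec",rv.round(4))
k=int(np.ceil(np.linalg.norm(rv)/.18)) if np.linalg.norm(rv)>.004 else 0
dp=[];an=[]
for i in range(n):
    dp.append((R.inv().apply((P-p)/n)*100).round(2).tolist())
    a=rv/k if i<k else rv*0
    an.append(a.round(4).tolist()); R=R*Ro.from_rotvec(a)
for i in range(0,n,5): print("dp",dp[i:i+5],"ang",an[i:i+5])
E
python3 plan.py 14 0 -.013 .34
```

```text
from [0.2057 0.6425 0.2307] jig mm [-194.9  679.1  230.7] to [ 5.277e-01 -4.000e-04  3.400e-01] clock 0.1 rotvec [7.0000e-04 1.0000e-03 1.0711e+00]
dp [[-3.67, 3.59, -0.78], [-2.98, 4.19, -0.78], [-2.19, 4.65, -0.78], [-1.33, 4.96, -0.78], [-0.42, 5.12, -0.78]] ang [[0.0001, 0.0002, 0.1785], [0.0001, 0.0002, 0.1785], [0.0001, 0.0002, 0.1785], [0.0001, 0.0002, 0.1785], [0.0001, 0.0002, 0.1785]]
dp [[0.49, 5.11, -0.78], [1.39, 4.94, -0.78], [1.39, 4.94, -0.78], [1.39, 4.94, -0.78], [1.39, 4.94, -0.78]] ang [[0.0001, 0.0002, 0.1785], [0.0, 0.0, 0.0], [0.0, 0.0, 0.0], [0.0, 0.0, 0.0], [0.0, 0.0, 0.0]]
dp [[1.39, 4.94, -0.78], [1.39, 4.94, -0.78], [1.39, 4.94, -0.78], [1.39, 4.94, -0.78]] ang [[0.0, 0.0, 0.0], [0.0, 0.0, 0.0], [0.0, 0.0, 0.0], [0.0, 0.0, 0.0]]
```

>>> arm_command(dp=[[0,0,-5.5],[0,0,-5.5]], angular=[[0,0,0],[0,0,0]], hand=[6,6])

```text
clock: 0.35
tcp_pos: [0.2057, 0.6424, 0.3419]
ee_rot: [0.808, 0.59, -0.001, 0.001]
contact_force: [0.0, 0.5, 0.7]
grip_width: 0.703
```

```bash
python3 plan.py 15 0 -.013 .34
```

```text
from [0.2057 0.6424 0.3419] jig mm [-194.9  679.   341.9] to [ 5.277e-01 -4.000e-04  3.400e-01] clock 0.35 rotvec [0.0012 0.0017 1.0711]
dp [[-3.43, 3.35, 0.02], [-2.78, 3.91, 0.02], [-2.04, 4.34, 0.02], [-1.24, 4.63, 0.02], [-0.39, 4.78, 0.01]] ang [[0.0002, 0.0003, 0.1785], [0.0002, 0.0003, 0.1785], [0.0002, 0.0003, 0.1785], [0.0002, 0.0003, 0.1785], [0.0002, 0.0003, 0.1785]]
dp [[0.46, 4.77, 0.01], [1.3, 4.61, 0.01], [1.3, 4.61, 0.01], [1.3, 4.61, 0.01], [1.3, 4.61, 0.01]] ang [[0.0002, 0.0003, 0.1785], [0.0, 0.0, 0.0], [0.0, 0.0, 0.0], [0.0, 0.0, 0.0], [0.0, 0.0, 0.0]]
dp [[1.3, 4.61, 0.01], [1.3, 4.61, 0.01], [1.3, 4.61, 0.01], [1.3, 4.61, 0.01], [1.3, 4.61, 0.01]] ang [[0.0, 0.0, 0.0], [0.0, 0.0, 0.0], [0.0, 0.0, 0.0], [0.0, 0.0, 0.0], [0.0, 0.0, 0.0]]
```

>>> arm_command(dp=[[-3.43,3.35,0],[-2.78,3.91,0],[-2.04,4.34,0],[-1.24,4.63,0],[-0.39,4.78,0]], angular=[[0,0,0.1785],[0,0,0.1785],[0,0,0.1785],[0,0,0.1785],[0,0,0.1785]], hand=[6,6,6,6,6])

```text
clock: 0.98
tcp_pos: [0.3137, 0.4268, 0.3411]
ee_rot: [0.984, 0.18, -0.0, 0.0]
contact_force: [0.9, 0.6, 0.2]
grip_width: 0.703
```

>>> arm_command(dp=[[0.46,4.77,0],[1.3,4.6,0],[1.3,4.6,0],[1.3,4.6,0],[1.3,4.6,0]], angular=[[0,0,0.1785],[0,0,0],[0,0,0],[0,0,0],[0,0,0]], hand=[6,6,6,6,6])

```text
clock: 1.6
tcp_pos: [0.4208, 0.2132, 0.3412]
ee_rot: [0.995, 0.095, -0.0, -0.0]
contact_force: [1.3, 0.9, 1.1]
grip_width: 0.707
```

```bash
python3 plan.py 5 0 -.013 .31
```

```text
from [0.4208 0.2132 0.3412] jig mm [-64.6 216.9 341.2] to [ 5.277e-01 -4.000e-04  3.100e-01] clock 1.6 rotvec [-0.0002  0.0002  0.0001]
dp [[1.29, 4.6, 0.62], [1.29, 4.6, 0.62], [1.29, 4.6, 0.62], [1.29, 4.6, 0.62], [1.29, 4.6, 0.62]] ang [[-0.0, 0.0, 0.0], [-0.0, 0.0, 0.0], [-0.0, 0.0, 0.0], [-0.0, 0.0, 0.0], [-0.0, 0.0, 0.0]]
```

>>> arm_command(dp=[[1.29,4.6,0.62],[1.29,4.6,0.62],[1.29,4.6,0.62],[1.29,4.6,0.62],[1.29,4.6,0.62]], angular=[[0,0,0],[0,0,0],[0,0,0],[0,0,0],[0,0,0]], hand=[6,6,6,6,6])

```text
clock: 2.22
tcp_pos: [0.5276, -0.0003, 0.3101]
ee_rot: [0.995, 0.095, 0.0, -0.0]
contact_force: [0.8, 0.9, -0.2]
grip_width: 0.706
```

```bash
python3 - <<'E'
from h import *
import cv2
a=manip.read_camera("side")[100:275,225:395,::-1];b=manip.read_camera("top")[130:260,250:400,::-1]
a=cv2.resize(a,None,fx=2.7,fy=2.7,interpolation=cv2.INTER_CUBIC);b=cv2.resize(b,(0,0),fx=2.2,fy=2.2,interpolation=cv2.INTER_CUBIC)
o=np.zeros((a.shape[0],a.shape[1]+b.shape[1],3),np.uint8);o[:,:a.shape[1]]=a;o[:b.shape[0],a.shape[1]:]=b
cv2.imwrite("pics/m1.png",o);print(o.shape)
E
python3 plan.py 5 0 -.013 .187
```

```text
(473, 789, 3)
from [ 0.528  -0.0037  0.3098] jig mm [ -0.4 -16.3 309.8] to [ 5.277e-01 -4.000e-04  1.870e-01] clock 2.325 rotvec [ 0.002   0.0007 -0.0056]
dp [[0.01, -0.07, 2.46], [0.01, -0.07, 2.46], [0.01, -0.07, 2.46], [0.01, -0.07, 2.46], [0.01, -0.07, 2.46]] ang [[0.002, 0.0007, -0.0056], [0.0, 0.0, -0.0], [0.0, 0.0, -0.0], [0.0, 0.0, -0.0], [0.0, 0.0, -0.0]]
```

View pics/m1.png

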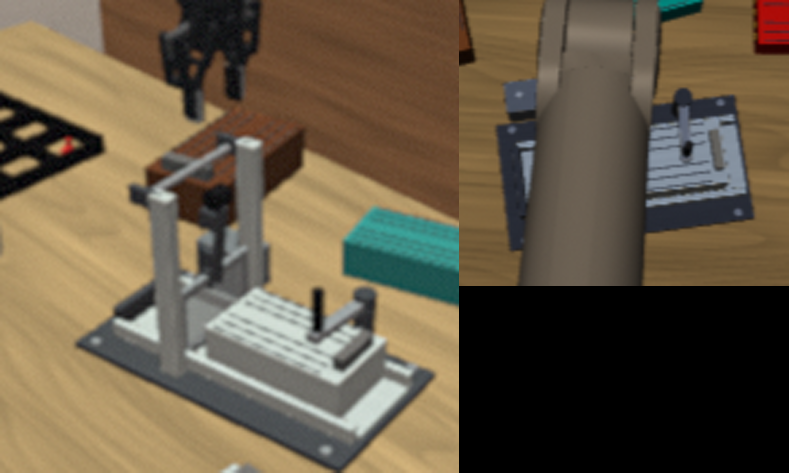

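The side view (left) shows the open fingertips at (193,110) and (235,90), straight above the knob at (215,195). The arm hides the jig's middle in the top view (right). Now I descend.

>>> arm_command(dp=[[0,0,3],[0,0,3],[0,0,2.5],[0,0,0]], angular=[[0,0,0],[0,0,0],[0,0,0],[0,0,0]], hand=[6,6,6,6])

```text
clock: 2.82
tcp_pos: [0.5261, 0.0012, 0.224]
ee_rot: [0.995, 0.095, -0.002, 0.0]
contact_force: [-0.0, 0.4, 0.6]
grip_width: 0.699
```

```bash
python3 plan.py 3 0 -.013 .188
```

```text
from [0.5261 0.0012 0.224 ] jig mm [ -1.3 -11.1 224. ] to [ 5.277e-01 -4.000e-04  1.880e-01] clock 2.825 rotvec [0.0005 0.0033 0.0001]
dp [[0.05, 0.06, 1.2], [0.05, 0.06, 1.2], [0.05, 0.06, 1.2]] ang [[0.0, 0.0, 0.0], [0.0, 0.0, 0.0], [0.0, 0.0, 0.0]]
```

>>> arm_command(dp=[[0.05,0.05,1.2],[0.05,0.05,1.2],[0.0,0.05,1.2],[0,0,0]], angular=[[0,0,0],[0,0,0],[0,0,0],[0,0,0]], hand=[6,6,6,6])

```text
clock: 3.32
tcp_pos: [0.528, -0.0004, 0.1884]
ee_rot: [0.996, 0.095, -0.001, 0.0]
contact_force: [0.1, -0.6, -1.2]
grip_width: 0.706
```

>>> arm_command(dp=[[0,0,0],[0,0,0],[0,0,0],[0,0,0]], angular=[[0,0,0],[0,0,0],[0,0,0],[0,0,0]], hand=[2,2,2,2], newtons=40)

```text
clock: 3.82
tcp_pos: [0.5294, -0.0001, 0.1899]
ee_rot: [0.995, 0.095, 0.001, -0.0]
contact_force: [4.9, 0.4, 1.9]
grip_width: 0.302
```

Opening is 25.7 mm, so the knob is held. Lifting 84 mm.

>>> arm_command(dp=[[-0.1,0,-1],[0,0,-2],[0,0,-2],[0,0,-2],[0,0,-1.4]], angular=[[0,0,0],[0,0,0],[0,0,0],[0,0,0],[0,0,0]], hand=[2,2,2,2,2])

```text
clock: 4.45
tcp_pos: [0.529, 0.0, 0.2747]
ee_rot: [0.995, 0.095, 0.002, -0.0]
contact_force: [14.7, 2.2, -6.2]
grip_width: 0.297
```

>>> arm_command(dp=[[0,0,0],[0,0,0],[0,0,0]], angular=[[0,0,0],[0,0,0],[0,0,0]], hand=[2,2,2])

```text
clock: 4.82
tcp_pos: [0.529, 0.0001, 0.274]
ee_rot: [0.995, 0.095, 0.002, 0.0]
contact_force: [13.5, 2.3, -5.7]
grip_width: 0.295
```

```bash
python3 - <<'E'
from h import *
s=manip.state();print(s['clock'],w2j(s['tcp_pos'])*1e3,s['contact_force'],s['grip_width'])
a=manip.read_camera("side")[100:275,225:395,::-1]
cv2.imwrite("pics/m2.png",cv2.resize(a,None,fx=3.4,fy=3.4,interpolation=cv2.INTER_CUBIC))
E
```

```text
4.825 [  1.40130077 -12.82931932 273.95490902] [13.52527606  2.32354857 -5.72754724] 0.29522730895600485
```

View pics/m2.png

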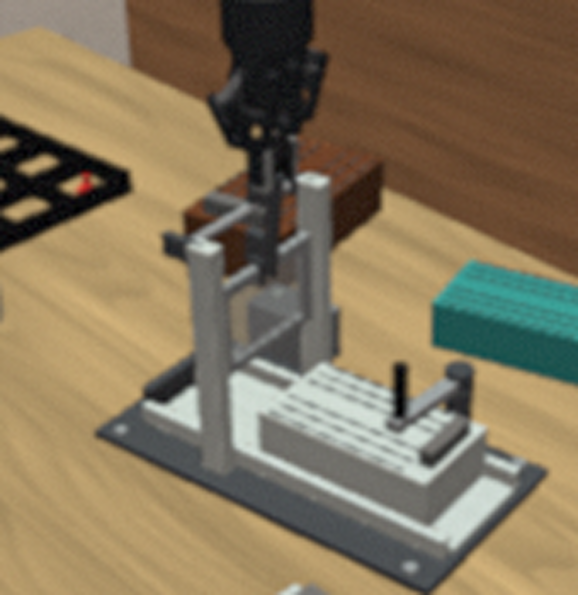

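The guard is up: its lower edge is visible at about (265,340) and the bar stands between the fingers. I'll relieve the sideways load and swing the bar towards the pin along its arc.

>>> arm_command(dp=[[0.1,-0.7,-0.05],[0.1,-0.7,-0.05],[0,-0.7,0.03],[0,-0.7,0.07],[0,-0.5,0.1]], angular=[[0,0,0],[0,0,0],[0,0,0],[0,0,0],[0,0,0]], hand=[2,2,2,2,2])

```text
clock: 5.5
tcp_pos: [0.5232, 0.0324, 0.2722]
ee_rot: [0.995, 0.095, 0.0, 0.0]
contact_force: [5.7, -2.6, -5.2]
grip_width: 0.298
```

>>> arm_command(dp=[[0,-0.6,0.15],[0,-0.6,0.17],[0,-0.6,0.2],[0,-0.5,0.2],[0,0,0]], angular=[[0,0,0],[0,0,0],[0,0,0],[0,0,0],[0,0,0]], hand=[2,2,2,2,2])

```text
clock: 6.12
tcp_pos: [0.5188, 0.055, 0.2648]
ee_rot: [0.995, 0.095, -0.0, 0.0]
contact_force: [4.4, -3.3, -5.2]
grip_width: 0.298
```

```bash
python3 - <<'E'
from h import *
s=manip.state();print(s['clock'],w2j(s['tcp_pos'])*1e3,s['contact_force'],s['grip_width'])
E
```

```text
6.125 [  1.68541023  43.02123664 264.84560899] [ 4.36510201 -3.34629745 -5.16293998] 0.2980500401271
```

No snag, and the full weight is still on the hand. Lowering to seat it.

>>> arm_command(dp=[[0,0,0.3],[0,0,0.3],[0,0,0.1],[0,0,0]], angular=[[0,0,0],[0,0,0],[0,0,0],[0,0,0]], hand=[2,2,2,2])

```text
clock: 6.62
tcp_pos: [0.5191, 0.055, 0.2597]
ee_rot: [0.996, 0.095, 0.0, -0.001]
contact_force: [-10.9, -3.5, 32.0]
grip_width: 0.297
```

>>> arm_command(dp=[[0,0,0.15],[0,0,0.15],[0,0,0]], angular=[[0,0,0],[0,0,0],[0,0,0]], hand=[2,2,2])

```text
clock: 7.0
tcp_pos: [0.5195, 0.0556, 0.258]
ee_rot: [0.995, 0.095, 0.001, -0.002]
contact_force: [-18.1, -1.3, 54.0]
grip_width: 0.296
```

```bash
python3 - <<'E'
from h import *
s=manip.state();print(s['clock'],w2j(s['tcp_pos'])*1e3,s['contact_force'],s['grip_width'])
a=manip.read_camera("side")[100:275,225:395,::-1]
cv2.imwrite("pics/m3.png",cv2.resize(a,None,fx=3.4,fy=3.4,interpolation=cv2.INTER_CUBIC))
E
```

```text
7.0 [  2.53131595  43.54920579 257.96469671] [-18.1279      -1.34249766  53.99631085] 0.29613121557088307
```

View pics/m3.png

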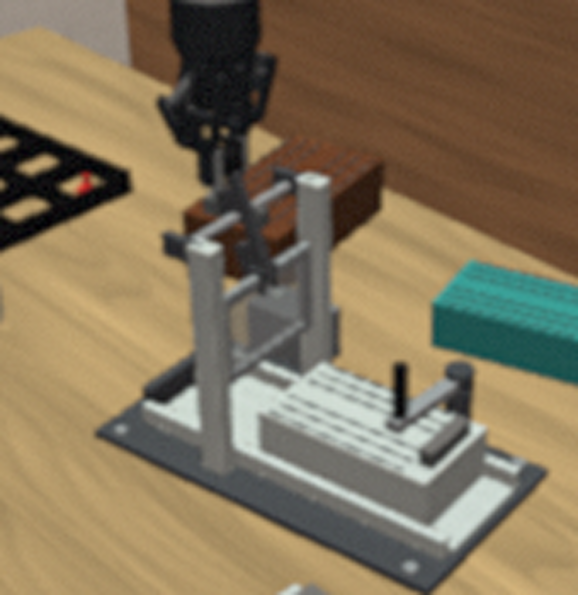

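The bar leans over the pin at about (250,220) in the side view and the load is on the pin. I'll relax the downforce and check that it's seated behind the lip rather than resting on it: zero-load height, then a gentle pull back.

>>> arm_command(dp=[[0,0,-0.15],[0,0,-0.13],[0,0,0]], angular=[[0,0,0],[0,0,0],[0,0,0]], hand=[2,2,2])

```text
clock: 7.42
tcp_pos: [0.519, 0.0556, 0.2586]
ee_rot: [0.995, 0.095, 0.0, -0.001]
contact_force: [-3.0, 0.8, 12.3]
grip_width: 0.297
```

>>> arm_command(dp=[[0,0.15,0],[0,0.15,0],[0,0,0]], angular=[[0,0,0],[0,0,0],[0,0,0]], hand=[2,2,2])

```text
clock: 7.8
tcp_pos: [0.5192, 0.055, 0.2586]
ee_rot: [0.995, 0.096, -0.0, -0.002]
contact_force: [-7.5, 13.6, 15.4]
grip_width: 0.295
```

```bash
python3 - <<'E'
from h import *
s=manip.state();print(s['clock'],w2j(s['tcp_pos'])*1e3,s['contact_force'],s['grip_width'])
E
```

```text
7.8 [  2.10590345  42.96932307 258.64201168] [-7.49314733 13.55152643 15.43349823] 0.29548096364658394
```

A 3 mm pull back met 13 N and the knob barely moved, so the bar is captured behind the lip. The height (knob ≈ 277 mm) also matches the hooked value. I'll ease off and release.

>>> arm_command(dp=[[0.05,-0.25,-0.05],[0,0,0],[0,0,0],[0,0,0],[0,0,0]], angular=[[0,0,0],[0,0,0],[0,0,0],[0,0,0],[0,0,0]], hand=[2,2,3.5,6,6])

```text
clock: 8.43
tcp_pos: [0.5194, 0.0545, 0.2583]
ee_rot: [0.995, 0.095, -0.0, -0.0]
contact_force: [0.1, -0.2, -0.2]
grip_width: 0.697
```

>>> arm_command(dp=[[0,0,-2],[0,0,-3],[0,0,-3],[0,0,0]], angular=[[0,0,0],[0,0,0],[0,0,0],[0,0,0]], hand=[6,6,6,6])

```text
clock: 8.93
tcp_pos: [0.5204, 0.0546, 0.3402]
ee_rot: [0.995, 0.095, 0.001, -0.001]
contact_force: [1.1, -1.4, -1.1]
grip_width: 0.703
```

```bash
python3 - <<'E'
from h import *
s=manip.state();print(s['clock'],w2j(s['tcp_pos'])*1e3,s['contact_force'],s['grip_width'])
a=manip.read_camera("side")[100:275,225:395,::-1]
cv2.imwrite("pics/m4.png",cv2.resize(a,None,fx=3.4,fy=3.4,interpolation=cv2.INTER_CUBIC))
E
python3 plan.py 5 0.003 -.146 .31
```

```text
8.925 [  3.18810895  42.36937928 340.1674985 ] [ 1.14356654 -1.44963518 -1.12367493] 0.7027434778561344
from [0.5197 0.0546 0.3389] jig mm [  2.6  42.5 338.9] to [ 0.5557 -0.1304  0.31  ] clock 8.975 rotvec [-0.0006 -0.0013  0.0002]
dp [[0.01, 3.77, 0.58], [0.01, 3.77, 0.58], [0.01, 3.77, 0.58], [0.01, 3.77, 0.58], [0.01, 3.77, 0.58]] ang [[-0.0, -0.0, 0.0], [-0.0, -0.0, 0.0], [-0.0, -0.0, 0.0], [-0.0, -0.0, 0.0], [-0.0, -0.0, 0.0]]
```

View pics/m4.png

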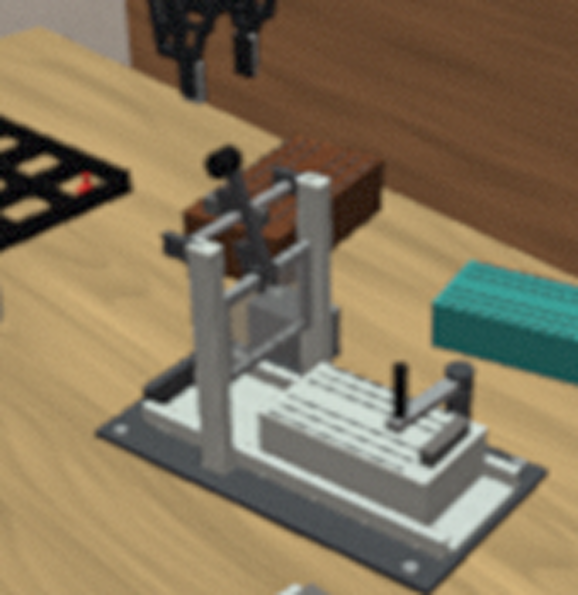

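The guard stays hooked with the hand off: knob at (222,160), bar leaning across the pin. Next is the clamp grip.

>>> arm_command(dp=[[0,3.8,0],[0,3.8,0.5],[0,3.8,0.5],[0,3.75,0.9],[0,3.7,1]], angular=[[0,0,0],[0,0,0],[0,0,0],[0,0,0],[0,0,0]], hand=[6,6,6,6,6])

```text
clock: 9.6
tcp_pos: [0.5548, -0.1316, 0.3081]
ee_rot: [0.995, 0.095, -0.001, 0.0]
contact_force: [0.8, 1.2, 0.7]
grip_width: 0.706
```

>>> arm_command(dp=[[0,0,4],[0,0,4],[0,0,4],[0,0,2],[0,0,0]], angular=[[0,0,0],[0,0,0],[0,0,0],[0,0,0],[0,0,0]], hand=[6,6,6,6,6])

```text
clock: 10.22
tcp_pos: [0.5544, -0.1307, 0.1684]
ee_rot: [0.996, 0.095, -0.001, 0.0]
contact_force: [-0.3, -0.2, 0.4]
grip_width: 0.699
```

```bash
python3 - <<'E'
from h import *
a=manip.read_camera("side")[100:275,225:395,::-1]
cv2.imwrite("pics/m5.png",cv2.resize(a,None,fx=3.4,fy=3.4,interpolation=cv2.INTER_CUBIC))
E
python3 plan.py 3 0.002 -.146 .098
```

```text
from [ 0.5551 -0.1309  0.1697] jig mm [   2.3 -146.3  169.7] to [ 0.5547 -0.1306  0.098 ] clock 10.275 rotvec [ 0.0003  0.0005 -0.0004]
dp [[-0.01, -0.01, 2.39], [-0.01, -0.01, 2.39], [-0.01, -0.01, 2.39]] ang [[0.0, 0.0, -0.0], [0.0, 0.0, -0.0], [0.0, 0.0, -0.0]]
```

View pics/m5.png

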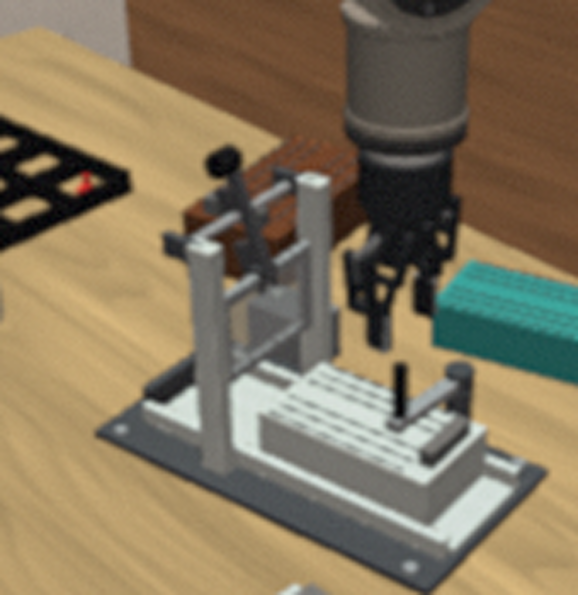

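The fingertips at (378,345) and (425,310) straddle the grip top at (400,366), and the guard is still up. Descend and pinch.

>>> arm_command(dp=[[0,0,2.4],[0,0,2.4],[0,0,2.3],[0,0,0]], angular=[[0,0,0],[0,0,0],[0,0,0],[0,0,0]], hand=[6,6,6,5])

```text
clock: 10.78
tcp_pos: [0.5552, -0.1305, 0.0987]
ee_rot: [0.995, 0.095, -0.0, -0.0]
contact_force: [-0.1, -0.1, 0.9]
grip_width: 0.583
```

>>> arm_command(dp=[[0,0,0],[0,0,0],[0,0,0],[0,0,0],[0,0,0]], angular=[[0,0,0],[0,0,0],[0,0,0],[0,0,0],[0,0,0]], hand=[1,1,1,1,1], newtons=25)

```text
clock: 11.4
tcp_pos: [0.5554, -0.1307, 0.0996]
ee_rot: [0.996, 0.095, 0.001, -0.0]
contact_force: [-4.3, 1.2, 11.7]
grip_width: 0.152
```

```bash
python3 - <<'E'
from h import *
s=manip.state();print(s['clock'],w2j(s['tcp_pos'])*1e3,s['contact_force'],s['grip_width']*85)
c=np.linspace(.1,1.52,16); r=8.5*np.c_[-np.cos(c),np.sin(c)]
d=np.diff(r,axis=0); print([[round(x,2),round(-y,2),0] for x,y in d])
E
```

```text
11.4 [   2.58173049 -146.23564917   99.6330444 ] [-4.25236115  1.22682275 11.70531452] 12.892769975144951
[[np.float64(0.12), np.float64(-0.8), 0], [np.float64(0.19), np.float64(-0.78), 0], [np.float64(0.27), np.float64(-0.76), 0], [np.float64(0.34), np.float64(-0.73), 0], [np.float64(0.4), np.float64(-0.7), 0], [np.float64(0.47), np.float64(-0.65), 0], [np.float64(0.53), np.float64(-0.61), 0], [np.float64(0.58), np.float64(-0.55), 0], [np.float64(0.63), np.float64(-0.5), 0], [np.float64(0.68), np.float64(-0.44), 0], [np.float64(0.71), np.float64(-0.37), 0], [np.float64(0.75), np.float64(-0.3), 0], [np.float64(0.77), np.float64(-0.23), 0], [np.float64(0.79), np.float64(-0.15), 0], [np.float64(0.8), np.float64(-0.08), 0]]
```

>>> arm_command(dp=[[0.12,-0.8,-0.1],[0.19,-0.78,0],[0.27,-0.76,0],[0.34,-0.73,0],[0.4,-0.7,0]], angular=[[0,0,0],[0,0,0],[0,0,0],[0,0,0],[0,0,0]], hand=[1,1,1,1,1])

```text
clock: 12.02
tcp_pos: [0.5595, -0.0901, 0.0996]
ee_rot: [0.995, 0.095, -0.001, -0.001]
contact_force: [-13.9, 1.0, 15.3]
grip_width: 0.154
```

>>> arm_command(dp=[[0.47,-0.65,0],[0.53,-0.61,0],[0.58,-0.55,0],[0.63,-0.5,0],[0.68,-0.44,0]], angular=[[0,0,0],[0,0,0],[0,0,0],[0,0,0],[0,0,0]], hand=[1,1,1,1,1])

```text
clock: 12.65
tcp_pos: [0.5824, -0.0559, 0.099]
ee_rot: [0.995, 0.096, -0.002, -0.002]
contact_force: [-14.0, 8.1, 6.0]
grip_width: 0.161
```

```bash
python3 - <<'E'
from h import *
s=manip.state();p=w2j(s['tcp_pos'])*1e3;print(s['clock'],p,s['contact_force'],s['grip_width']*85,"angle",np.arctan2(p[1]+155,85-p[0]),np.hypot(p[1]+155,85-p[0]))
E
```

```text
12.65 [ 43.22579042 -77.8946834   98.99988931] [-13.96135507   8.12586703   5.98247001] 13.647038003711872 angle 1.0742850395305135 87.6944378748226
```

>>> arm_command(dp=[[0.71,-0.37,0],[0.75,-0.3,0],[0.77,-0.23,0],[0.79,-0.15,0],[0.8,0,0]], angular=[[0,0,0],[0,0,0],[0,0,0],[0,0,0],[0,0,0]], hand=[1,1,1,1,1])

```text
clock: 13.28
tcp_pos: [0.6184, -0.039, 0.0989]
ee_rot: [0.995, 0.096, -0.002, -0.001]
contact_force: [-43.5, 2.1, 14.5]
grip_width: 0.151
```

```bash
python3 - <<'E'
from h import *
s=manip.state();p=w2j(s['tcp_pos'])*1e3;print(s['clock'],p,s['contact_force'],s['grip_width']*85,"angle",np.arctan2(p[1]+155,85-p[0]),np.hypot(p[1]+155,85-p[0]))
E
```

```text
13.275 [ 81.81932366 -68.01311296  98.89790425] [-43.50766487   2.11166005  14.53146292] 12.858316110894133 angle 1.5342476002021659 87.04501834678366
```

The arm is at its limit stop: the tool is at about 1.53 rad and the force has risen. Relax, release and lift.

>>> arm_command(dp=[[-0.25,0,-0.1],[0,0,0],[0,0,0],[0,0,0]], angular=[[0,0,0],[0,0,0],[0,0,0],[0,0,0]], hand=[1,3,3.6,3.6])

```text
clock: 13.78
tcp_pos: [0.6176, -0.0416, 0.1008]
ee_rot: [0.995, 0.095, 0.0, 0.0]
contact_force: [0.5, -0.0, -0.7]
grip_width: 0.421
```

>>> arm_command(dp=[[0,0,-2],[0,0,-3],[0,0,-3],[0,0,0]], angular=[[0,0,0],[0,0,0],[0,0,0],[0,0,0]], hand=[3.6,3.6,3.6,3.6])

```text
clock: 14.28
tcp_pos: [0.6186, -0.0419, 0.1838]
ee_rot: [0.996, 0.095, 0.002, -0.0]
contact_force: [-0.2, 0.5, 0.2]
grip_width: 0.422
```

```bash
python3 plan.py 5 -.01 -.235 .18
```

```text
from [ 0.6186 -0.0419  0.1838] jig mm [ 81.4 -71.  183.8] to [ 0.5598 -0.2203  0.18  ] clock 14.275 rotvec [ 0.0002 -0.0045 -0.0003]
dp [[-1.83, 3.28, 0.07], [-1.83, 3.28, 0.08], [-1.83, 3.28, 0.08], [-1.83, 3.28, 0.08], [-1.83, 3.28, 0.08]] ang [[0.0002, -0.0045, -0.0003], [0.0, -0.0, -0.0], [0.0, -0.0, -0.0], [0.0, -0.0, -0.0], [0.0, -0.0, -0.0]]
```

>>> arm_command(dp=[[-1.83,3.28,0],[-1.83,3.28,0],[-1.83,3.28,0],[-1.83,3.28,0],[-1.83,3.28,0]], angular=[[0,0,0],[0,0,0],[0,0,0],[0,0,0],[0,0,0]], hand=[0,0,0,0,0])

```text
clock: 14.9
tcp_pos: [0.5577, -0.2209, 0.1807]
ee_rot: [0.995, 0.095, 0.0, -0.0]
contact_force: [0.2, -0.3, 0.3]
grip_width: -0.003
```

>>> arm_command(dp=[[0,0,3],[0,0,3],[0,0,2],[0,0,0]], angular=[[0,0,0],[0,0,0],[0,0,0],[0,0,0]], hand=[0,0,0,0])

```text
clock: 15.4
tcp_pos: [0.5576, -0.2197, 0.0995]
ee_rot: [0.995, 0.095, -0.001, -0.0]
contact_force: [-0.3, -0.5, 0.2]
grip_width: -0.0
```

```bash
python3 - <<'E'
from h import *
b=manip.read_camera("side")[100:275,225:395,::-1]; t=manip.read_camera("top")[150:250,260:400,::-1]
a=cv2.resize(b,None,fx=2.7,fy=2.7,interpolation=cv2.INTER_CUBIC);t=cv2.resize(t,None,fx=2.3,fy=2.3,interpolation=cv2.INTER_CUBIC)
o=np.zeros((a.shape[0],a.shape[1]+t.shape[1],3),np.uint8);o[:,:a.shape[1]]=a;o[:t.shape[0],a.shape[1]:]=t
cv2.imwrite("pics/m6.png",o)
E
python3 plan.py 2 -.008 -.235 .035
```

```text
from [ 0.5586 -0.2202  0.1012] jig mm [ -11.1 -234.7  101.2] to [ 0.5617 -0.2199  0.035 ] clock 15.5 rotvec [ 0.0005 -0.0004 -0.0001]
dp [[0.15, 0.01, 3.31], [0.15, 0.01, 3.31]] ang [[0.0, -0.0, -0.0], [0.0, -0.0, -0.0]]
```

View pics/m6.png

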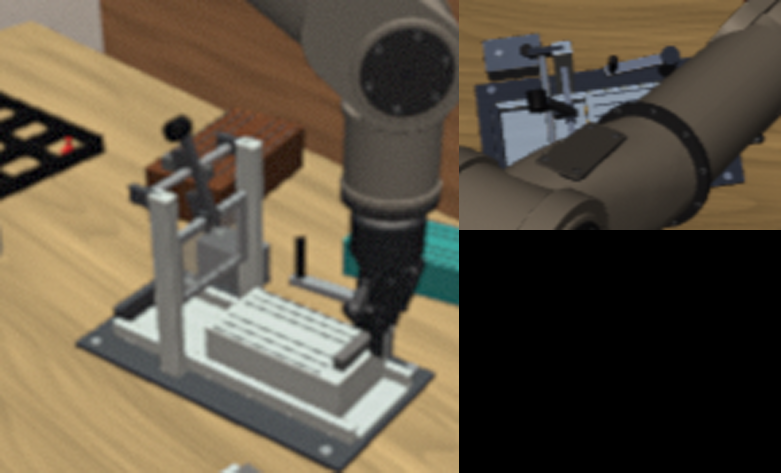

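The clamp lies aside (grip at (300,255)), the guard is up, and the shut fingers are behind the module's rear end. Lower and push.

>>> arm_command(dp=[[0,0,3.3],[0,0,3.2],[0,0,0],[0,-1,0],[0,-1,0]], angular=[[0,0,0],[0,0,0],[0,0,0],[0,0,0],[0,0,0]], hand=[0,0,0,0,0])

```text
clock: 16.12
tcp_pos: [0.5552, -0.1996, 0.0369]
ee_rot: [0.995, 0.095, 0.001, 0.0]
contact_force: [2.0, -2.2, 0.4]
grip_width: -0.001
```

>>> arm_command(dp=[[0,-1,0],[0,-1.2,0],[0,-1.2,0],[0,-1.2,0],[0,-1.2,0]], angular=[[0,0,0],[0,0,0],[0,0,0],[0,0,0],[0,0,0]], hand=[0,0,0,0,0])

```text
clock: 16.75
tcp_pos: [0.5434, -0.1425, 0.0354]
ee_rot: [0.995, 0.095, -0.0, 0.0]
contact_force: [-0.4, -3.9, 3.1]
grip_width: 0.001
```

```bash
python3 plan.py 5 -.008 -.1 .035|head -2
```

```text
from [ 0.5434 -0.1425  0.0354] jig mm [ -11.4 -155.5   35.4] to [ 0.5362 -0.0873  0.035 ] clock 16.75 rotvec [0.0001 0.0001 0.0002]
dp [[0.07, -1.11, 0.01], [0.07, -1.11, 0.01], [0.07, -1.11, 0.01], [0.07, -1.11, 0.01], [0.07, -1.11, 0.01]] ang [[0.0, 0.0, 0.0], [0.0, 0.0, 0.0], [0.0, 0.0, 0.0], [0.0, 0.0, 0.0], [0.0, 0.0, 0.0]]
```

Pushing with 4 N as expected. On to near the stop, then slowly.

>>> arm_command(dp=[[0,-1.2,0],[0,-1.2,0],[0,-1.2,0],[0,-1,0],[0,-0.7,0]], angular=[[0,0,0],[0,0,0],[0,0,0],[0,0,0],[0,0,0]], hand=[0,0,0,0,0])

```text
clock: 17.38
tcp_pos: [0.5333, -0.0904, 0.0353]
ee_rot: [0.995, 0.095, -0.0, -0.0]
contact_force: [0.2, -2.7, 0.5]
grip_width: 0.005
```

>>> arm_command(dp=[[0,-0.4,0],[0,-0.3,0],[0,-0.3,0],[0,0,0]], angular=[[0,0,0],[0,0,0],[0,0,0],[0,0,0]], hand=[0,0,0,0])

```text
clock: 17.88
tcp_pos: [0.5315, -0.0811, 0.0353]
ee_rot: [0.995, 0.095, -0.0, -0.0]
contact_force: [0.1, -0.9, -0.3]
grip_width: 0.002
```

```bash
python3 plan.py 5 -.008 -.09 .035|head -1
```

```text
from [ 0.5315 -0.0811  0.0353] jig mm [-11.5 -93.   35.3] to [ 0.5344 -0.0775  0.035 ] clock 17.875 rotvec [-0.0003  0.0003  0.0003]
```

Not at the stop yet (no force rise). Continue in small steps.

>>> arm_command(dp=[[0,-0.2,0],[0,-0.2,0],[0,0,0]], angular=[[0,0,0],[0,0,0],[0,0,0]], hand=[0,0,0])

```text
clock: 18.25
tcp_pos: [0.5308, -0.0772, 0.0354]
ee_rot: [0.995, 0.095, -0.0, -0.0]
contact_force: [0.1, -0.6, 0.1]
grip_width: 0.003
```

>>> arm_command(dp=[[0,-0.2,0],[0,0,0],[0,0,0]], angular=[[0,0,0],[0,0,0],[0,0,0]], hand=[0,0,0])

```text
clock: 18.62
tcp_pos: [0.5312, -0.0765, 0.0357]
ee_rot: [0.996, 0.094, 0.001, 0.001]
contact_force: [4.5, -7.3, -1.8]
grip_width: -0.002
```

>>> arm_command(dp=[[0,-0.15,0],[0,0,0],[0,0,0]], angular=[[0,0,0],[0,0,0],[0,0,0]], hand=[0,0,0])

```text
clock: 19.0
tcp_pos: [0.5316, -0.0763, 0.036]
ee_rot: [0.996, 0.094, 0.001, 0.002]
contact_force: [5.7, -13.1, -0.8]
grip_width: -0.004
```

```bash
python3 plan.py 5 -.008 -.09 .035|head -1
```

```text
from [ 0.5316 -0.0763  0.036 ] jig mm [-10.5 -88.3  36. ] to [ 0.5344 -0.0775  0.035 ] clock 19.0 rotvec [ 0.0034 -0.0026 -0.0017]
```

Force rose to 14 N with no more motion, so the module is against the stop. Back off, raise, swing the arm clear and check.

>>> arm_command(dp=[[0,2,0],[0,3,0],[0,2,-2],[0,2,-4],[0,2,-5]], angular=[[0,0,0],[0,0,0],[0,0,0],[0,0,0],[0,0,0]], hand=[0,0,0,0,0])

```text
clock: 19.62
tcp_pos: [0.5505, -0.1824, 0.1461]
ee_rot: [0.996, 0.095, -0.001, -0.0]
contact_force: [0.8, 0.8, -0.2]
grip_width: -0.0
```

>>> arm_command(dp=[[0,3.5,-4],[0,4.5,-3],[0,5,-2],[0,5,0],[0,5,0]], angular=[[0,0,0],[0,0,0],[0,0,0],[0,0,0],[0,0,0]], hand=[0,0,0,0,0])

```text
clock: 20.25
tcp_pos: [0.595, -0.409, 0.2356]
ee_rot: [0.995, 0.095, 0.0, -0.0]
contact_force: [0.8, 0.2, 0.5]
grip_width: 0.002
```

```bash
python3 - <<'E'
from h import *
s=manip.state();print(s['clock'],s['tcp_pos'],s['contact_force'])
b=manip.read_camera("side")[120:275,225:395,::-1]; t=manip.read_camera("top")[155:255,260:400,::-1]
a=cv2.resize(b,None,fx=2.2,fy=2.2,interpolation=cv2.INTER_CUBIC);t=cv2.resize(t,None,fx=3,fy=3,interpolation=cv2.INTER_CUBIC)
o=np.zeros((a.shape[0],a.shape[1]+t.shape[1],3),np.uint8);o[:,:a.shape[1]]=a;o[:t.shape[0],a.shape[1]:]=t
cv2.imwrite("pics/m7.png",o);print(a.shape,t.shape)
E
```

```text
20.25 [ 0.59496329 -0.40898455  0.23556395] [0.79385236 0.18735441 0.45759575]
(341, 374, 3) (300, 420, 3)
```

View pics/m7.png

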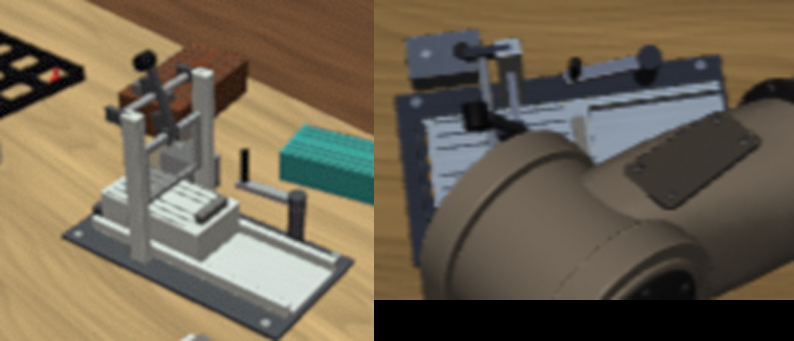

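The side view (left) shows the guard hooked and the module under it, with its rear top corners at about (193,233) and (240,204). The clamp lies aside with its grip at (245,165). Top view (right): grip top at (575,65). A numeric check follows.

```bash
python3 - <<'E'
from h import *
S=lambda x,y:(225+x/2.2-.4,120+y/2.2-.4);T=lambda x,y:(260+(x-374)/3-.4,155+y/3-.4)
for q in [(193,233),(240,204)]: print("rear top",w2j(onz("side",S(*q),.07))*1e3)
print("block top rear/mid",w2j(onz("top",T(580,115),.086))*1e3)
P,e=tri(S(245,151),T(575,62));g=w2j(P)*1e3;print("grip top",g,e,np.arctan2(g[1]+155,85-g[0]))
P,e=tri(S(146,60),T(475,116));print("knob",w2j(P)*1e3,e)
E
```

```text
rear top [-45.05614269 -71.67670761  70.        ]
rear top [ 49.03900512 -83.28663542  70.        ]
block top rear/mid [ 31.82757953 -69.62094897  86.        ]
grip top [ 78.66652523 -69.80317758 138.46870423] 0.0013035927215208063 1.4965934850767124
knob [  1.88205475  40.00885258 279.43742675] 0.0033245285783877004
```

The clamp is at 1.50 rad and the knob matches the hooked position. The module may be slightly yawed because I pushed left of centre, so I'll give it a gentle squaring nudge right of centre.

```bash
python3 plan.py 5 .012 -.16 .15
```

```text
from [ 0.5929 -0.4132  0.235 ] jig mm [ -13.9 -430.7  235. ] to [ 0.5672 -0.1425  0.15  ] clock 20.35 rotvec [ 0.0021  0.0017 -0.0049]
dp [[0.49, -5.42, 1.69], [0.52, -5.41, 1.7], [0.52, -5.41, 1.7], [0.52, -5.41, 1.7], [0.52, -5.41, 1.7]] ang [[0.0021, 0.0017, -0.0049], [0.0, 0.0, -0.0], [0.0, 0.0, -0.0], [0.0, 0.0, -0.0], [0.0, 0.0, -0.0]]
```

>>> arm_command(dp=[[0.5,-5.4,1.7],[0.5,-5.4,1.7],[0.5,-5.4,1.7],[0.5,-5.2,1.7],[0.5,-4.2,1.7]], angular=[[0,0,0],[0,0,0],[0,0,0],[0,0,0],[0,0,0]], hand=[0,0,0,0,0])

```text
clock: 20.98
tcp_pos: [0.5702, -0.1488, 0.1499]
ee_rot: [0.995, 0.096, -0.0, -0.001]
contact_force: [1.3, -0.2, -0.0]
grip_width: 0.002
```

>>> arm_command(dp=[[0,0,4],[0,0,4],[0,0,3.5],[0,0,0]], angular=[[0,0,0],[0,0,0],[0,0,0],[0,0,0]], hand=[0,0,0,0])

```text
clock: 21.48
tcp_pos: [0.5691, -0.1511, 0.0336]
ee_rot: [0.995, 0.095, -0.002, -0.0]
contact_force: [-0.5, -0.1, -0.1]
grip_width: 0.001
```

```bash
python3 plan.py 5 .012 -.095 .035
```

```text
from [ 0.5691 -0.1511  0.0336] jig mm [  12.2 -168.8   33.6] to [ 0.5549 -0.0786  0.035 ] clock 21.475 rotvec [-0.0013  0.0039  0.0002]
dp [[-0.0, -1.48, -0.03], [-0.0, -1.48, -0.03], [-0.0, -1.48, -0.03], [-0.0, -1.48, -0.03], [-0.0, -1.48, -0.03]] ang [[-0.0013, 0.0039, 0.0002], [-0.0, 0.0, 0.0], [-0.0, 0.0, 0.0], [-0.0, 0.0, 0.0], [-0.0, 0.0, 0.0]]
```

>>> arm_command(dp=[[0,-1.8,0],[0,-1.8,0],[0,-1.8,0],[0,-1.2,0],[0,-0.5,0]], angular=[[0,0,0],[0,0,0],[0,0,0],[0,0,0],[0,0,0]], hand=[0,0,0,0,0])

```text
clock: 22.1
tcp_pos: [0.5573, -0.0808, 0.0356]
ee_rot: [0.995, 0.095, 0.0, -0.0]
contact_force: [-0.5, 0.9, 0.0]
grip_width: -0.002
```

>>> arm_command(dp=[[0,-0.3,0],[0,-0.3,0],[0,-0.2,0],[0,0,0]], angular=[[0,0,0],[0,0,0],[0,0,0],[0,0,0]], hand=[0,0,0,0])

```text
clock: 22.6
tcp_pos: [0.5557, -0.0744, 0.0354]
ee_rot: [0.996, 0.095, -0.0, 0.0]
contact_force: [-0.0, 0.8, 0.7]
grip_width: -0.0
```

```bash
python3 plan.py 5 .012 -.095 .035|head -1
```

```text
from [ 0.5557 -0.0744  0.0354] jig mm [ 13.6 -91.   35.4] to [ 0.5549 -0.0786  0.035 ] clock 22.6 rotvec [ 0.0001  0.0001 -0.0002]
```

>>> arm_command(dp=[[0,-0.2,0],[0,-0.1,0],[0,0,0]], angular=[[0,0,0],[0,0,0],[0,0,0]], hand=[0,0,0])

```text
clock: 22.98
tcp_pos: [0.5556, -0.0719, 0.0356]
ee_rot: [0.996, 0.095, 0.0, 0.001]
contact_force: [2.6, -5.1, -1.6]
grip_width: -0.003
```

>>> arm_command(dp=[[0,-0.15,0],[0,0,0],[0,0,0]], angular=[[0,0,0],[0,0,0],[0,0,0]], hand=[0,0,0])

```text
clock: 23.35
tcp_pos: [0.556, -0.0716, 0.0359]
ee_rot: [0.996, 0.094, 0.001, 0.001]
contact_force: [5.6, -9.9, -0.9]
grip_width: 0.003
```

```bash
python3 plan.py 5 .012 -.095 .035|head -1
```

```text
from [ 0.556  -0.0716  0.0359] jig mm [ 14.4 -88.3  35.9] to [ 0.5549 -0.0786  0.035 ] clock 23.35 rotvec [ 0.0027 -0.0022 -0.0012]
```

Here contact comes at the same jig y (-88.3 mm) as on the other side, so the module is square and against the stop. Retreat, take a last look and hand in.

>>> arm_command(dp=[[0,2,0],[0,3,0],[0,2,-2],[0,2,-4],[0,2,-5]], angular=[[0,0,0],[0,0,0],[0,0,0],[0,0,0],[0,0,0]], hand=[0,0,0,0,0])

```text
clock: 23.98
tcp_pos: [0.575, -0.1782, 0.146]
ee_rot: [0.996, 0.095, -0.001, -0.0]
contact_force: [0.4, 0.6, -0.2]
grip_width: 0.001
```

>>> arm_command(dp=[[0,2,-4],[0,3,-4],[0,3,-2],[0,0,0],[0,0,0]], angular=[[0,0,0],[0,0,0],[0,0,0],[0,0,0],[0,0,0]], hand=[0,0,0,0,0])

```text
clock: 24.6
tcp_pos: [0.5904, -0.2556, 0.2447]
ee_rot: [0.995, 0.095, -0.0, -0.0]
contact_force: [-0.1, 0.8, -0.4]
grip_width: -0.002
```

```bash
python3 - <<'E'
from h import *
s=manip.state();print(s['clock'],s['tcp_pos'],s['contact_force'])
b=manip.read_camera("side")[110:300,180:440,::-1]
cv2.imwrite("pics/m8.png",cv2.resize(b,None,fx=3,fy=3,interpolation=cv2.INTER_CUBIC))
E
```

```text
24.6 [ 0.59044829 -0.25558602  0.24465962] [-0.07684907  0.76364223 -0.42436026]
```

View pics/m8.png

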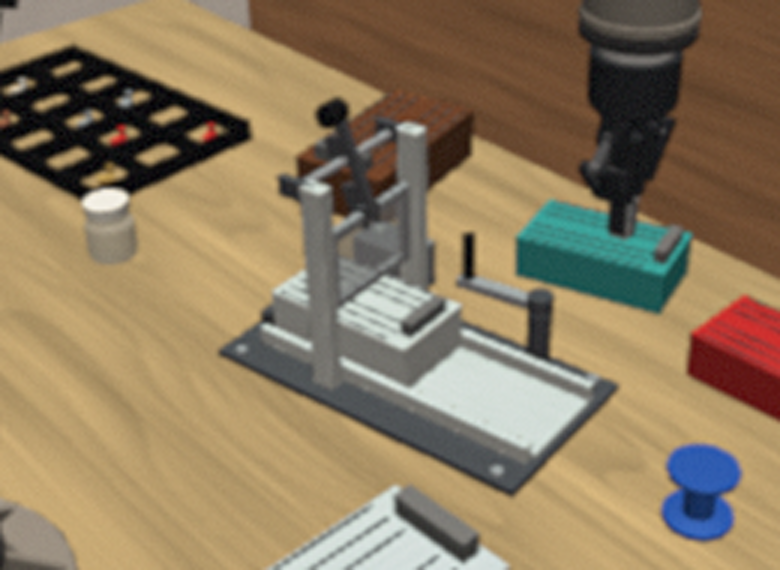

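The guard is hooked (knob at (332,112)), the arm is aside (468,255), the module is at the outlet end, and the jar (108,225) and reel (700,490) are standing. The gripper is clear of everything. Handing in.

```bash
python3 -c "
from bench import manip
print(manip.sign_off())"
```

```text
the job is handed in; nothing more can be done
None
```

The job is done and handed in, with the clock at about 25 s of the 50 s allowed. I lifted the guard by its knob and hooked its bar on the cross-pin, swung the hold-down arm fully aside, then pushed the module out until it met the end stop.

**Last checks**
- **Guard:** it stays up with the hand off. The knob measured at jig y ≈ 40 mm, z ≈ 279 mm, close to the expected 42 and 277 mm. A 3 mm pull back before release met 13 N, so the pin was behind the lip.
- **Hold-down arm:** it measured 1.50 rad, which is its limit.
- **Module:** pushes on both sides of centre stopped at the same place (fingers at jig y -88.3 mm, 10–14 N), so it is square and against the stop.
- **Other things on the bench:** the jar and reel stood upright in the last side picture. The screwdriver was outside that picture, so I did not re-check it, but the arm never went near it.

**Disagreements**
- The fingers' stopping point puts the module's centre about 3 mm past its nominal place. That is within my jig-pose error.
- Corners picked by hand in a picture suggested a slight twist (rear corners at -72 and -83 mm). The equal two-sided push did not bear that out.
- While seating the hook I pressed down with up to 54 N, and the arm met its stop at about 44 N. Both forces came through the fingers and stayed under the 120 N wrist limit, but they were higher than needed.

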